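Trace the lid joint of the pine gift chest with a feeler pen

TASK

Take the feeler pen from its stand and check the middle joint of the pale pine chest's lid: run the sprung tip lightly along the joint, from the end with the white stud to the other end, in one slow pass (about 4 cm a second) without lifting or leaving the joint. Then stand the pen back in its stand and let go. Keep the pen off the dark wooden chest.

Things in the scene. Friction and masses are not known exactly. Their poses are not given: they have to be found in the camera images.
- feeler: Pen, loose, 80 g, stands in its stand. Origin: tip end at rest; z up the pen. From tip: white plunger 8 mm wide (0-16 mm), steel shank 12 mm wide (16-70), black disc 52 mm wide (70-76), blue handle 18x18 mm square (76-145, faces along x and y): grip here. Plunger gives 12 mm (0.5 to 2.3 N), then is hard; pressed in d, the origin lies d below the touched surface; 4-8 mm is right.
- chest: Chest to check: pale pine, fixed, 120x180 mm, 60 mm high, flat lid. Origin: centre of underside, on the table; z up. The joint is a dark flush line 4 mm wide along the chest's y axis over the lid's middle (x 0, z 60 mm), y -76 to +76 mm, between two browner end battens. Flush 12 mm white stud on the batten at y -83 mm: start end. May lie left or right, turned any way.
- dark_chest: Bystander: chest of the same form and size (120x180 mm, 60 mm high) in dark wood, fixed. Not to be touched with the pen. Origin: centre of its underside; z up.
- stand: Pen stand: white block fixed to the table, 66x66 mm, 75 mm high, with an upright round hole 30 mm wide right through its middle. The pen's shank hangs in the hole, its disc resting on the block, its tip 5 mm above the table; at the start the handle's faces are parallel to the block's. Origin: centre of underside; z up.
Mind the look-alikes: they are no part of the job. Leave any pink look-alike of the feeler alone. There is more than one size of the chest; the job needs the larger.

How it is judged (in metres and radians):
On the way, in this order (a step that is already met when the one before it is completed fails the run):
1. the tip is pressed lightly on the joint at its stud end (within 20 mm of that end) (contact force between feeler and chest above 0.15 N and x of feeler in the frame of chest between -0.015 and 0.015 m and y of feeler in the frame of chest between -0.092 and -0.056 m), for 0.1 s.
2. the tip, still on the joint, passes the first quarter (contact force between feeler and chest above 0.15 N and x of feeler in the frame of chest between -0.015 and 0.015 m and y of feeler in the frame of chest between -0.05 and -0.024 m), for 0.1 s.
3. the tip, still on the joint, passes the middle (contact force between feeler and chest above 0.15 N and x of feeler in the frame of chest between -0.015 and 0.015 m and y of feeler in the frame of chest between -0.013 and 0.013 m), for 0.1 s.
4. the tip, still on the joint, passes the third quarter (contact force between feeler and chest above 0.15 N and x of feeler in the frame of chest between -0.015 and 0.015 m and y of feeler in the frame of chest between 0.024 and 0.05 m), for 0.1 s.
5. the tip, still on the joint, comes within 20 mm of the joint's far end (contact force between feeler and chest above 0.15 N and x of feeler in the frame of chest between -0.015 and 0.015 m and y of feeler in the frame of chest between 0.056 and 0.092 m), for 0.1 s.
At the end, for the whole second after the job is handed in: The whole joint has been traced from the stud end to the far end, and the pen stands upright (within 7 degrees) in its stand, its shank in the hole (axes within 13 mm) and its guard disc down on the block (within 7 mm), at rest and released (horizontal distance between feeler and stand below 0.013 m and z of feeler in the frame of stand between -0.001 and 0.012 m and angle between feeler's own z axis and vertical below 0.12 rad and linear speed of feeler below 0.02 m/s and contact force between feeler and the fingers below 0.05 N); the robot touches nothing.
It fails at once if the pen is pressed on the chest harder than 15 N (contact force between feeler and chest above 15 N).
It fails at once if the pen touches the pine chest more than 15 mm to the side of the joint (contact force between feeler and chest above 0.15 N and not (x of feeler in the frame of chest between -0.015 and 0.015 m)).
It fails at once if the pen moves faster than 15 cm/s while touching the chest (contact force between feeler and chest above 0.15 N and linear speed of feeler above 0.15 m/s).
It fails at once if the pen touches the dark chest (contact force between feeler and dark_chest above 0.3 N).
It also fails if it takes over 54 s, if anything falls off the work surface, if the arm or the gripper's body presses on something with over 40 N, if the wrist force passes 120 N, or if a joint passes its speed limit or range.

ROBOT

A 6-joint arm with a two-finger parallel gripper is mounted at the origin on the work surface. World frame = base frame: x ahead of the robot, y to its left, z up, the work surface at z = 0. Lengths are in mm, angles in rad, forces in N, time in s.
With the tool pointing down it reaches from about 275 to 750 mm from the base axis. Payload 10.2 kg.
Tool frame: the origin (TCP) lies midway between the tips of the shut fingers; the grasp point (between the pads) lies 19 mm behind it; z points along the fingers, y is the line along which they close (so a half turn about z gives the same grasp; the last joint's range is limited). The gripper opens to 85 mm and grips with 20 to 120 N. Pads are 22 mm wide; open, the fingers measure 114 mm over their backs; the gripper's body (76 mm by 85 mm) begins 54 mm behind the grasp point. The pads swing forward as they close: fully open they stand 13 mm farther back than shut.
Start: joints at [-1.477, 0.313, 1.498, -0, 1.331, -0.223], TCP at [163.539, -498.885, 204.394] pointing down, gripper open.
Joint ranges: [-2.94, 2.94], [-0.97, 2.17], [0.19, 2.56], [-1.23, 4.37], [0.02, 3.11], [-2.88, 2.88]. Speed limits (rad/s): [2.39, 2.39, 3.01, 3.14, 3.14, 3.14].

INTERFACE

Orientations are given as a unit quaternion [w, x, y, z].
In Python, from rig import ctrl gives the robot as it stands.
- The arm moves only by the tool send_rows, never from a script. Its argument "targets" is a list of rows, each a list of 7 numbers: the closure, from -1 (fully open) to 1 (shut), so that 0 is half open, then the shift along the tool's x, y, z in m, then the turn, a rotation vector about the tool's x, y, z in rad. In form: [[claw, dx, dy, dz, ax, ay, az], ...]. A call has exactly 10 rows; each row shifts and turns the commanded pose from where the row before left it, along the tool's axes as they then stand; what a row does not reach is not made up. A row lasts 1/8 s, in which the tool goes at most 62.5 mm and 10.7 degrees, less where a joint would pass 70% of its speed; a pose out of reach is approached as far as the arm can. A call with a gripper value outside its range is refused whole. The fingers move at their own pace and stop on an object; "squeeze" is the grip in N (left out, the last holds). Time passes only in rows, so rows that do not move let the fingers close, or fill a call up. It gives the time, the measured TCP pose, the force, the opening and the grip force at its end, in the units of the state.
- ctrl.sense(): the state, without advancing time (a new reading comes with each control period).
- ctrl.capture(name): name is "scene" or "top" or "wrist"; returns a dict with "img" (400x640x3 uint8, red, green, blue), "camera_matrix" (3x3 intrinsics, pixels), "R" (3x3) and "t" (3): a world point X has camera coordinates R X + t. Camera axes: x right, y down, z forward; pixel columns grow to the right and rows downward; lengths in mm; the calibration is good to about 2 mm. A picture is of the moment at which its call begins. There is no depth.
- ctrl.finish_job(): hands the job in; it is judged then, once.
Trained networks look in a picture, given as the dict that the camera call returned (one of the last four; its "shot" number tells which), for a name from the list of things; names that differ only in an ending like _2 or _b are one class to them, and where a whole thing is asked for, a point or a joint stands for the part that bears it (a point fixed in the world has none). Each returns a list of dicts, best first, with "score" (0 to 1); they miss things now and then, are a little off and sometimes report something else, mostly with a low value. They report only what shows in the picture. A call takes as long as a camera call. They do not tell look-alikes from the thing itself.
- ctrl.boxes_of(query, picture): "extent" ([left, top, width, height] in pixels, round what is visible of it).
- ctrl.landmark_of(query, picture): "point" ([column, row] in pixels: a listed point, or the origin of a listed thing).
The state is a dict: "time_s": time; "joints": joint angles; "dq": joint speeds; "tau": joint torques, N m; "eef_pos": TCP position; "ee_rot": TCP orientation; "force": force on the tool from outside, world axes, zero at the start; "wrist_torque": the same for the moment, N m; "grip_width": opening from 0.0 (shut) to 1.0 (fully open); "grip_force": force on a finger pad.
Only numpy, scipy, OpenCV 4.12 (cv2) and the standard library are available. Lean on these libraries where they do the work, as an engineer would, in place of code of your own. Each camera call takes 0.05 s, during which the arm holds its last target. There are 200 camera calls.

## Working session

There is one attempt and no reset: what is moved stays moved. The work goes in short steps, Python scripts to look and compute and a tool call to move; the robot and the scene stay as the last step left them, time stands still between calls to the robot, and variables do not carry over. Pictures are saved under pics/ and viewed, at most 10 in all, crops included, and the job is handed in when it is done.

Besides the shell and the picture viewer there is one more tool, called after "Emit:" by a JSON object that holds its "api" and its "payload", one argument or row to a line. send_rows: Moves the arm, as the interface text tells. Its arguments: {"type":"object","properties":{"targets":{"type":"array"},"squeeze":{"type":"number"}},"required":["targets"]}

```bash
mkdir -p pics; cat > h.py <<'E'
import numpy as np, cv2
from rig import ctrl
def ray(c,px,z):
    K,R,t=map(np.array,(c["camera_matrix"],c["R"],c["t"]))
    d=R.T@np.linalg.solve(K,[px[0],px[1],1.]); o=-R.T@t
    return o+d*(z-o[2])/d[2]
def proj(c,X):
    p=np.array(c["camera_matrix"])@(np.array(c["R"])@np.array(X,float)+np.array(c["t"])); return p[:2]/p[2]
def save(img,n): cv2.imwrite("pics/"+n,cv2.cvtColor(img,cv2.COLOR_RGB2BGR))
E
python3 - <<'E'
from h import *
s=ctrl.sense(); print({k:s[k] for k in("time_s","eef_pos","ee_rot","grip_width","force")})
for n in("scene","top"):
    c=ctrl.capture(n); save(c["img"],n+"1.png")
    np.savez(n+"1.npz",**{k:np.array(c[k]) for k in("img","camera_matrix","R","t")})
    for q in("feeler","chest","dark_chest","stand"):
        print(n,q,[(np.round(d["extent"]),round(d["score"],2)) for d in ctrl.boxes_of(q,c)][:4],[(np.round(d["point"],1),round(d["score"],2)) for d in ctrl.landmark_of(q,c)][:4])
    print(-np.array(c["R"]).T@np.array(c["t"]))
E
```

```text
{'time_s': 0.0, 'eef_pos': array([ 163.5218346 , -498.56001171,  203.82327947]), 'ee_rot': array([-6.78145098e-04,  9.87479884e-01,  1.57743514e-01,  4.94934341e-05]), 'grip_width': 1.0055260816477085, 'force': array([-0.10166021,  0.42948205, -0.23686452])}
scene feeler [(array([288., 106.,  31.,  59.]), 0.89), (array([337., 111.,  31.,  50.]), 0.67), (array([182., 117.,  78.,  84.]), 0.65), (array([342., 152.,  26.,  61.]), 0.61)] [(array([353.6, 214.2]), 0.91), (array([302.5, 165.6]), 0.71)]
scene chest [(array([399., 175., 108.,  83.]), 0.8)] [(array([425.8, 328.9]), 0.69), (array([446. , 230.1]), 0.68)]
scene dark_chest [(array([182., 117.,  78.,  84.]), 0.88)] [(array([227. , 168.1]), 0.76)]
scene stand [(array([330., 143.,  43.,  40.]), 0.74)] [(array([350.7, 177.9]), 0.88)]
[1185.23174955  193.11690304  649.22560309]
top feeler [(array([253., 198.,  32.,  30.]), 0.74), (array([278., 257.,  30.,  30.]), 0.63), (array([334., 256.,  29.,  32.]), 0.6)] [(array([294.1, 268.5]), 0.9), (array([270.3, 214.9]), 0.83), (array([346.3, 269.2]), 0.62)]
top chest [(array([142.,  96.,  70.,  44.]), 0.7), (array([121., 193., 108.,  73.]), 0.57)] [(array([179.4, 233.2]), 0.66), (array([179.3, 124.3]), 0.65)]
top dark_chest [(array([377., 171.,  97., 110.]), 0.73)] [(array([416.4, 230.1]), 0.72)]
top stand [(array([265., 249.,  54.,  49.]), 0.83)] [(array([290.8, 270.2]), 0.91)]
[476.89035754  12.45310762 933.03836825]
```

View pics/scene1.png

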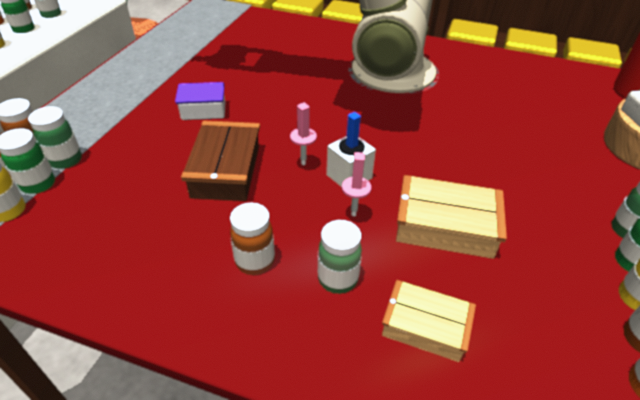

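View pics/top1.png

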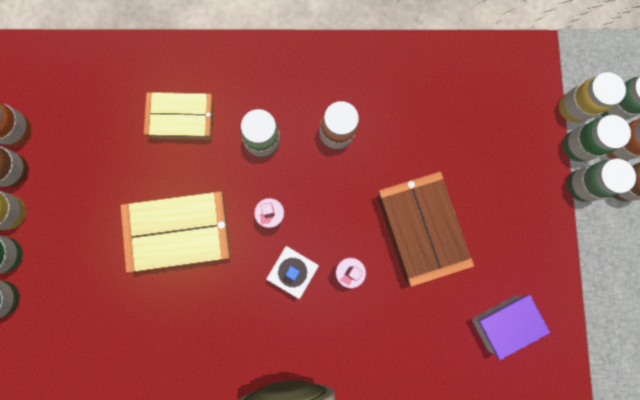

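The blue pen stands in the white stand at top (292,272) / scene (352,130). Its look-alikes are the pink pens at top (268,213) and (350,272). For the chest, the candidates are the large pine one at top (175,232) with its stud at right (221,225), the small pine one at (179,115), and the dark one at (425,229). I choose the blue pen and the large pine chest, and will measure and check them in a close crop.

```bash
python3 - <<'E'
from h import *
T=dict(np.load("top1.npz")); S=dict(np.load("scene1.npz"))
im=T["img"].astype(int); hsv=cv2.cvtColor(T["img"],cv2.COLOR_RGB2HSV)
def blob(m,box):
    x0,y0,x1,y1=box; q=np.zeros(m.shape,np.uint8); q[y0:y1,x0:x1]=m[y0:y1,x0:x1]
    n,l,st,ce=cv2.connectedComponentsWithStats(q); i=1+np.argmax(st[1:,4]); pts=np.argwhere(l==i)[:,::-1].astype(np.float32); return pts,ce[i],cv2.minAreaRect(pts)
red=(hsv[...,1]>220)&((hsv[...,0]<4)|(hsv[...,0]>174))
# chest lid: yellow+batten (bright)
m=((im[...,1]>60)&(im[...,0]>120)).astype(np.uint8)
p,c,r=blob(m,(110,180,240,285)); print("chest",len(p),c,r)
rect=cv2.boxPoints(r); W=np.array([ray(T,x,60) for x in rect]); print(np.round(W,1)); print("sides",np.linalg.norm(W[1]-W[0]),np.linalg.norm(W[2]-W[1]),"centre",W.mean(0))
# stud
w=((im.min(2)>170)).astype(np.uint8)
p,c,r=blob(w,(205,210,240,240)); print("stud",len(p),c,ray(T,c,60))
dk=((im.max(2)<110)).astype(np.uint8)
p,c,r=blob(((im[...,1]<110)&(im[...,0]<150)&~red).astype(np.uint8),(134,215,215,250)); vx=cv2.fitLine(p,cv2.DIST_L2,0,.01,.01).ravel(); print("joint",len(p),c,ray(T,c,60)); a=p[p[:,0].argmin()];b=p[p[:,0].argmax()]; print(a,b,ray(T,a,60),ray(T,b,60))
# stand
p,c,r=blob((im.min(2)>110).astype(np.uint8),(255,235,330,305)); h=cv2.convexHull(p); r=cv2.minAreaRect(h); W=np.array([ray(T,x,75) for x in cv2.boxPoints(r)]); print("stand",r,np.round(W,1),W.mean(0),np.linalg.norm(W[1]-W[0]),np.linalg.norm(W[2]-W[1]))
# blue handle
bl=((im[...,2]>100)&(im[...,0]<80)).astype(np.uint8)
p,c,r=blob(bl,(255,235,330,305)); print("blue",len(p),c,r,ray(T,c,145)); 
for n,px in(("pink1",(268,210)),("pink2",(353,271))): print(n,ray(T,px,130),)
for q in [(257,120),(340,120)]: print("bottle",ray(T,q,80))
print("base px",proj(T,[0,0,0]))
crop=cv2.resize(T["img"][180:310,110:330],None,fx=3.6,fy=3.6,interpolation=cv2.INTER_CUBIC); save(crop,"crop1.png")
E
```

```text
chest 11463 [180.52952979 230.82465323] ((177.0, 231.99996948242188), (123.99998474121094, 103.99998474121094), 0.0)
[[445.  322.5  60. ]
 [628.8 330.4  60. ]
 [626.7 108.5  60. ]
 [441.4 107.4  60. ]]
sides 184.02255271225684 221.9189947876725 centre [535.48708882 217.21267525  60.        ]
stud 148 [210.95945946 233.75675676] [530.15851557 157.61405356  60.        ]
joint 1 [144. 235.] [529.49853111 275.45663185  60.        ]
[144. 235.] [144. 235.] [529.49853111 275.45663185  60.        ] [529.49853111 275.45663185  60.        ]
stand ((292.3529357910156, 271.9117431640625), (39.959163665771484, 39.959163665771484), 30.963756561279297) [[450.2  61.1  75. ]
 [508.8  25.   75. ]
 [472.3 -34.4  75. ]
 [414.4   2.2  75. ]] [461.41119133  13.46744679  75.        ] 68.72713899032733 69.76237902118415
blue 2 [286.5 276.5] ((286.5, 276.5), (1.4142135381698608, 0.0), -135.0) [455.41885033  22.82265455 145.        ]
pink1 [563.90230865  52.71503219 130.        ]
pink2 [462.14262403 -85.59701343 130.        ]
bottle [732.8961072   74.61452387  80.        ]
bottle [732.1113479  -75.68617135  80.        ]
base px [302.73694689 537.73694944]
```

View pics/crop1.png

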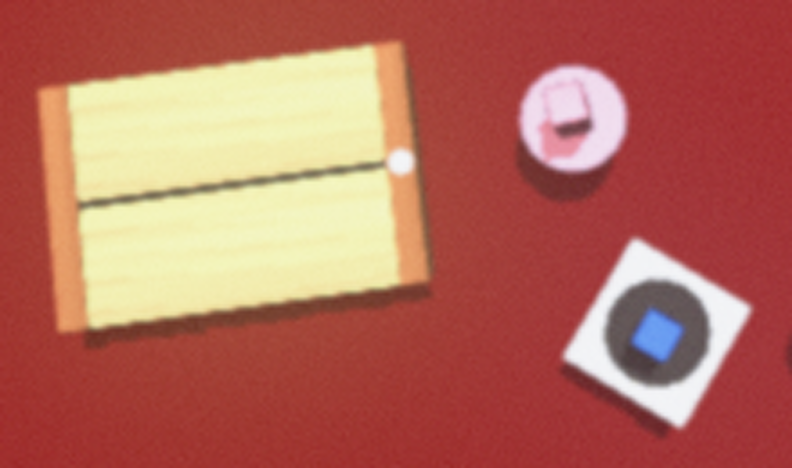

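The crop confirms it: the blue pen in the white stand is at crop (657,335), the large pine chest's joint runs from (384,165) to (80,205), and the stud is at (400,162). The pink pen at (573,118) is a look-alike.

```bash
python3 - <<'E'
from h import *
from scipy.spatial.transform import Rotation as Ro
T=dict(np.load("top1.npz"));S=dict(np.load("scene1.npz"))
f=lambda u:((u[0]+.5)/3.6-.5+110,(u[1]+.5)/3.6-.5+180)
far,near,stud=[ray(T,f(u),60) for u in((80,205),(384,165),(400,162))]
print("far",far,"near",near,"stud",stud,"len",np.linalg.norm(far-near))
L=np.array([ray(T,f(u),60) for u in((40,88),(403,41),(430,284),(58,332))]);print("lid",L.mean(0),[np.linalg.norm(L[i]-L[i-1]) for i in range(4)])
d=(far-near)[:2];d/=np.linalg.norm(d);print("dir",d,np.degrees(np.arctan2(d[1],d[0])), "jointmid",(far+near)/2)
W=np.array([ray(T,f(u),75) for u in((635,238),(752,308),(682,430),(563,356))]);print("stand",W.mean(0),[np.linalg.norm(W[i]-W[i-1]) for i in range(4)])
e=[(W[i]-W[i-1])[:2] for i in range(4)];print("edge angs mod90",[np.degrees(np.arctan2(v[1],v[0]))%90 for v in e])
print("disc",ray(T,f((657,332)),76),"handle top",ray(T,f((657,335)),145))
print("scene proj stud,far,pentop",proj(S,stud),proj(S,far),proj(S,[*ray(T,f((657,335)),145)[:2],145]))
s=ctrl.sense();R=Ro.from_quat(np.roll(s["ee_rot"],-1)).as_matrix();print(np.round(R,3))
E
```

```text
far [526.98261411 296.60839689  60.        ] near [544.79077528 148.34455608  60.        ] stud [546.18096629 140.47281793  60.        ] len 149.32949171253327
lid [535.8787933  222.01450645  60.        ] [np.float64(120.321209219296), np.float64(180.05337576892083), np.float64(121.69479501276923), np.float64(180.88324901297324)]
dir [-0.11925415  0.99286376] 96.84905925852209 jointmid [535.88669469 222.47647648  60.        ]
stand [461.00911139  13.36429025  75.        ] [np.float64(66.03625889163), np.float64(66.10458258536492), np.float64(66.9193068850481), np.float64(67.17165142864255)]
edge angs mod90 [np.float64(57.93423418013661), np.float64(58.52470412599551), np.float64(58.85065663721409), np.float64(57.769396405440176)]
disc [461.31852554  13.88440712  76.        ] handle top [461.26012176  13.78216383 145.        ]
scene proj stud,far,pentop [404.04609256 196.47905059] [494.15328652 211.05579809] [353.05943479 116.79255656]
[[ 0.95   0.312 -0.   ]
 [ 0.312 -0.95   0.   ]
 [-0.    -0.    -1.   ]]
```

Emit:
{"api": "send_rows", "payload": {
  "targets": [
    [-1, 0.037, -0.033, 0, 0, 0, 0],
    [-1, 0.037, -0.033, 0, 0, 0, 0],
    [-1, 0.037, -0.033, 0, 0, 0, 0],
    [-1, 0.037, -0.033, 0, 0, 0, 0],
    [-1, 0.037, -0.033, 0, 0, 0, 0],
    [-1, 0.037, -0.033, 0, 0, 0, 0],
    [-1, 0.037, -0.033, 0, 0, 0, 0],
    [-1, 0.037, -0.033, 0, 0, 0, 0],
    [-1, 0.037, -0.033, 0, 0, 0, 0],
    [-1, 0.037, -0.033, 0, 0, 0, 0]
  ],
  "squeeze": 50
}}

```text
time_s: 2.15
eef_pos: [413.0, -68.5, 204.6]
ee_rot: [0.0, 0.987, 0.158, 0.0]
force: [1.0, -1.1, -0.4]
grip_width: 1.005
grip_force: 0.0
```

```bash
cat >> h.py <<'E'
from scipy.spatial.transform import Rotation as Ro
def delta(xyz,yaw=None):
    s=ctrl.sense(); R=Ro.from_quat(np.roll(s["ee_rot"],-1)).as_matrix(); p=np.array(s["eef_pos"])
    y=np.degrees(np.arctan2(R[1,0],R[0,0]))
    print("t",round(s["time_s"],2),"pos",np.round(p,1),"yaw",round(y,2),"tilt",np.round(R[:2,2],4),"shift",np.round(R.T@(np.array(xyz)-p),1), "turn",None if yaw is None else np.round(R.T@(Ro.from_euler("z",yaw-y,degrees=True).as_matrix()-0*R)@[0,0,0]+[0,0,-np.radians(yaw-y)],3))
    print("grip",round(s["grip_width"],3),s["grip_force"],"F",np.round(s["force"],2))
E
sed -i 's/np.round(R.T@(Ro.from_euler.*,3))$/round(-np.radians(yaw-y),3))/' h.py
python3 -c "
from h import *
delta([461.3,13.6,200],58.3)"
```

```text
t 2.15 pos [413.  -68.5 204.6] yaw 18.15 tilt [ 0.0007 -0.0004] shift [ 71.5 -63.    4.6] turn -0.701
grip 1.005 0.0 F [ 0.95 -1.14 -0.44]
```

Emit:
{"api": "send_rows", "payload": {
  "targets": [
    [-1, 0.024, -0.021, 0, 0, 0, 0],
    [-1, 0.024, -0.021, 0, 0, 0, 0],
    [-1, 0.0235, -0.021, 0, 0, 0, 0],
    [-1, 0, 0, 0, 0, 0, -0.14],
    [-1, 0, 0, 0, 0, 0, -0.14],
    [-1, 0, 0, 0, 0, 0, -0.14],
    [-1, 0, 0, 0, 0, 0, -0.14],
    [-1, 0, 0, 0, 0, 0, -0.14],
    [-1, 0, 0, 0.02, 0, 0, 0],
    [-1, 0, 0, 0, 0, 0, 0]
  ]
}}

```text
time_s: 3.4
eef_pos: [460.0, 12.2, 183.6]
ee_rot: [-0.001, 0.874, 0.487, -0.001]
force: [0.6, -0.6, 0.1]
grip_width: 1.002
grip_force: 0.0
```

```bash
python3 -c "
from h import *
delta([461.3,13.6,100],58.3)
c=ctrl.capture('wrist');save(c['img'],'w1.png')
for z in (150,): print(proj(c,[461.3,13.6,z]))
"
```

```text
t 3.4 pos [460.   12.2 183.6] yaw 58.25 tilt [-0.0023  0.0005] shift [ 1.9  0.6 83.6] turn -0.001
grip 1.002 0.0 F [ 0.61 -0.61  0.08]
[318.50429602 208.71021681]
```

View pics/w1.png

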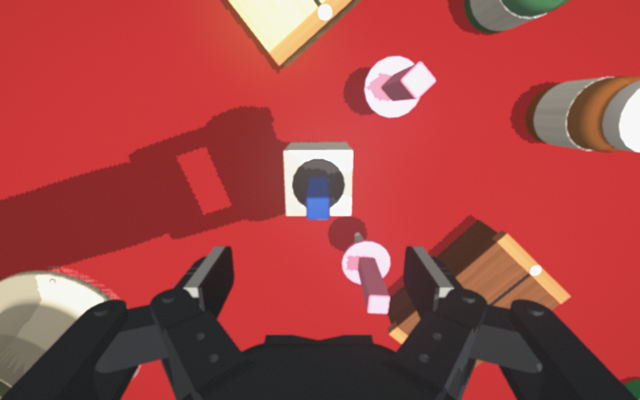

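The wrist view shows the blue pen's top at (318,210), matching the predicted (318,209), with its faces square to the fingers. I descend and grip.

Emit:
{"api": "send_rows", "payload": {
  "targets": [
    [-1, 0.002, 0.0005, 0.008, 0, 0, 0],
    [-1, 0, 0, 0.016, 0, 0, 0],
    [-1, 0, 0, 0.018, 0, 0, 0],
    [-1, 0, 0, 0.018, 0, 0, 0],
    [-1, 0, 0, 0.016, 0, 0, 0],
    [-1, 0, 0, 0.008, 0, 0, 0],
    [0.3, 0, 0, 0, 0, 0, 0],
    [1, 0, 0, 0, 0, 0, 0],
    [1, 0, 0, 0, 0, 0, 0],
    [1, 0, 0, 0, 0, 0, 0]
  ],
  "squeeze": 50
}}

```text
time_s: 4.7
eef_pos: [462.2, 13.5, 100.7]
ee_rot: [0.0, 0.874, 0.487, 0.0]
force: [-0.8, 1.0, -1.0]
grip_width: 0.2
grip_force: 53.4
```

```bash
python3 -c "
from h import *
delta([461.3,13.6,200],58.3)"
```

```text
t 4.7 pos [462.2  13.5 100.7] yaw 58.26 tilt [ 0.0005 -0.0001] shift [ -0.4  -0.8 -99.3] turn -0.001
grip 0.2 53.41113746166229 F [-0.78  0.97 -1.02]
```

Emit:
{"api": "send_rows", "payload": {
  "targets": [
    [1, 0, 0, -0.012, 0, 0, 0],
    [1, 0, 0, -0.023, 0, 0, 0],
    [1, 0, 0, -0.025, 0, 0, 0],
    [1, 0, 0, -0.025, 0, 0, 0],
    [1, 0, 0, -0.02, 0, 0, 0],
    [1, 0.03, 0, 0, 0, 0, 0],
    [1, 0.04, 0, 0, 0, 0, 0],
    [1, 0.04, 0, 0, 0, 0, 0],
    [1, 0.03, 0, 0, 0, 0, 0],
    [1, 0.018, 0.0005, 0, 0, 0, 0]
  ]
}}

```text
time_s: 5.95
eef_pos: [546.1, 148.9, 206.0]
ee_rot: [0.0, 0.873, 0.487, 0.0]
force: [0.1, -0.5, -0.9]
grip_width: 0.201
grip_force: 53.5
```

Emit:
{"api": "send_rows", "payload": {
  "targets": [
    [1, 0, 0, 0.01, 0, 0, 0],
    [1, 0, 0, 0.01, 0, 0, 0],
    [1, 0, 0, 0.01, 0, 0, 0],
    [1, 0, 0, 0, 0, 0, 0],
    [1, 0, 0, 0, 0, 0, 0],
    [1, 0, 0, 0, 0, 0, 0],
    [1, 0, 0, 0, 0, 0, 0],
    [1, 0, 0, 0, 0, 0, 0],
    [1, 0, 0, 0, 0, 0, 0],
    [1, 0, 0, 0, 0, 0, 0]
  ]
}}

```text
time_s: 7.2
eef_pos: [545.7, 147.6, 175.4]
ee_rot: [0.0, 0.874, 0.487, 0.0]
force: [-0.2, -0.5, -1.2]
grip_width: 0.194
grip_force: 53.5
```

```bash
python3 - <<'E'
from h import *
delta([545.85,147.6,148],58.3)
a=[]
for n in("scene","wrist"):
    c=ctrl.capture(n); s=ctrl.sense()["eef_pos"]
    print(n,"tip pred",proj(c,[s[0]-1,s[1],s[2]-95.7]),"disc",proj(c,[s[0]-1,s[1],s[2]-25.7]),"joint start",proj(c,[544.8,148.3,60]))
    if n=="scene": a.append(cv2.resize(c["img"][100:260,340:520],None,fx=3.2,fy=3.2)[:512])
    else: a.append(cv2.resize(c["img"],(512*640//400//2,256)))
    print([(np.round(d["point"],1),round(d["score"],2)) for d in ctrl.landmark_of("feeler",c)][:4])
save(a[0],"s2.png")
E
```

```text
t 7.2 pos [545.7 147.6 175.4] yaw 58.26 tilt [ 0. -0.] shift [ 0.1  0.2 27.4] turn -0.001
grip 0.194 53.4748113155365 F [-0.19 -0.49 -1.17]
scene tip pred [409.80962704 188.82902694] disc [416.21505707 157.85334636] joint start [408.50256921 197.0407809 ]
[(array([352.9, 215.2]), 0.86), (array([303.2, 166.3]), 0.69), (array([407.2, 187.6]), 0.64)]
wrist tip pred [317.00192768 189.36981412] disc [316.66938592 215.51126418] joint start [316.86127049 183.58359167]
[(array([365.7, 224.2]), 0.67), (array([314.9, 194.2]), 0.66)]
```

View pics/s2.png

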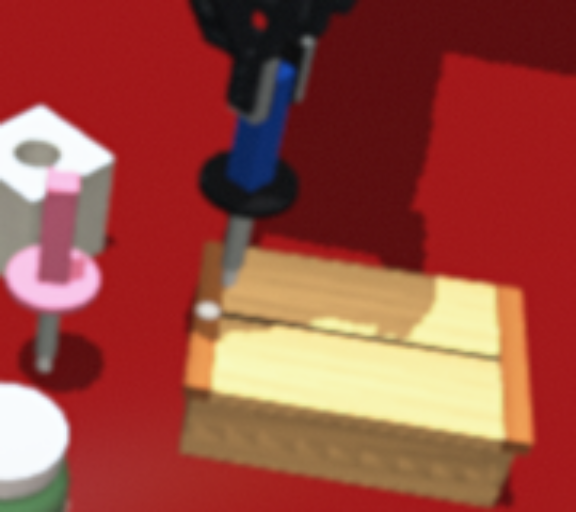

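The tip is at scene (412,189), as predicted, about 20 mm above the joint start at (409,198). I press down gently by about 26 mm.

Emit:
{"api": "send_rows", "payload": {
  "targets": [
    [1, 0, 0, 0.006, 0, 0, 0],
    [1, 0, 0, 0.007, 0, 0, 0],
    [1, 0, 0, 0.003, 0, 0, 0],
    [1, 0, 0, 0.002, 0, 0, 0],
    [1, 0, 0, 0.002, 0, 0, 0],
    [1, 0, 0, 0.002, 0, 0, 0],
    [1, 0, 0, 0.002, 0, 0, 0],
    [1, 0, 0, 0.002, 0, 0, 0],
    [1, 0, 0, 0, 0, 0, 0],
    [1, 0, 0, 0, 0, 0, 0]
  ]
}}

```text
time_s: 8.65
eef_pos: [545.7, 147.7, 149.5]
ee_rot: [0.0, 0.874, 0.487, 0.0]
force: [0.5, -0.5, 0.9]
grip_width: 0.195
grip_force: 53.7
```

```bash
python3 - <<'E'
from h import *
delta([545.85,147.6,149.5],58.3)
F=[]
for i in range(5):
    c=ctrl.capture("scene"); F.append(ctrl.sense()["force"])
print(np.mean(F,0),np.std(F,0)); s=ctrl.sense()["eef_pos"]
print("lid pt pred",proj(c,[s[0]-1,s[1],60]),"disc bottom",proj(c,[s[0]-1,s[1],s[2]-25.7]))
save(cv2.resize(c["img"][140:220,380:480],None,fx=6,fy=6,interpolation=cv2.INTER_CUBIC),"s3.png")
E
```

```text
t 8.65 pos [545.7 147.7 149.5] yaw 58.26 tilt [0.0002 0.0001] shift [0.  0.2 0. ] turn -0.001
grip 0.195 53.664788603782654 F [ 0.52 -0.52  0.92]
[-0.28933767  0.24304944  0.65765332] [0.28420159 0.35196755 0.17551069]
lid pt pred [408.15862736 196.92056736] disc bottom [413.77417239 169.77059462]
```

View pics/s3.png

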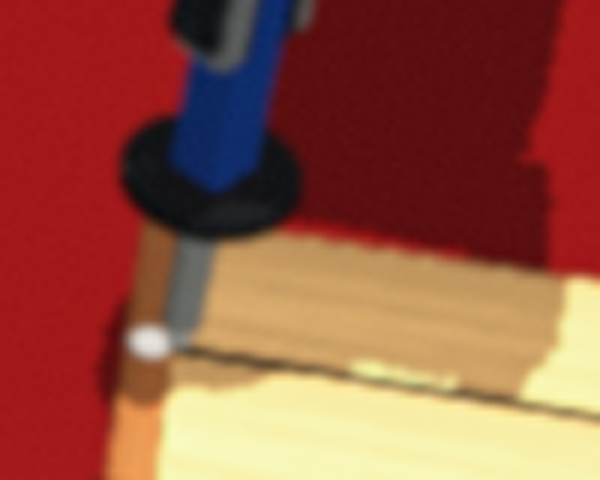

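The tip sits on the joint beside the stud at crop (180,343). The force change is about 1.6 N, which means the plunger is in about 6 mm. I start the slow pass.

Emit:
{"api": "send_rows", "payload": {
  "targets": [
    [1, 0.0039, -0.0031, 0, 0, 0, 0],
    [1, 0.0039, -0.0031, 0, 0, 0, 0],
    [1, 0.0039, -0.0031, 0, 0, 0, 0],
    [1, 0.0039, -0.0031, 0, 0, 0, 0],
    [1, 0.0039, -0.0031, 0, 0, 0, 0],
    [1, 0.0039, -0.0031, 0, 0, 0, 0],
    [1, 0.0039, -0.0031, 0, 0, 0, 0],
    [1, 0.0039, -0.0031, 0, 0, 0, 0],
    [1, 0.0039, -0.0031, 0, 0, 0, 0],
    [1, 0.0039, -0.0031, 0, 0, 0, 0]
  ]
}}

```text
time_s: 10.15
eef_pos: [539.8, 197.4, 149.4]
ee_rot: [-0.0, 0.874, 0.487, -0.0]
force: [0.3, -0.6, 0.6]
grip_width: 0.198
grip_force: 53.7
```

```bash
python3 - <<'E'
from h import *
s=ctrl.sense()["eef_pos"]; v=s[:2]-[1,0]-np.array([535.9,222.2]); d=np.array([-.1193,.9929]); print("along",v@d,"side",v@[d[1],-d[0]])
delta([528.0,296.7,149.5],58.3)
E
```

```text
along -24.934972120756775 side -0.10984431356542569
t 10.15 pos [539.8 197.4 149.4] yaw 58.26 tilt [-0.0001 -0.    ] shift [ 78.2 -62.2  -0.1] turn -0.001
grip 0.198 53.695083260536194 F [ 0.3  -0.56  0.64]
```

Emit:
{"api": "send_rows", "payload": {
  "targets": [
    [1, 0.0039, -0.0031, 0, 0, 0, 0],
    [1, 0.0039, -0.0031, 0, 0, 0, 0],
    [1, 0.0039, -0.0031, 0, 0, 0, 0],
    [1, 0.0039, -0.0031, 0, 0, 0, 0],
    [1, 0.0039, -0.0031, 0, 0, 0, 0],
    [1, 0.0039, -0.0031, 0, 0, 0, 0],
    [1, 0.0039, -0.0031, 0, 0, 0, 0],
    [1, 0.0039, -0.0031, 0, 0, 0, 0],
    [1, 0.0039, -0.0031, 0, 0, 0, 0],
    [1, 0.0039, -0.0031, 0, 0, 0, 0]
  ]
}}

```text
time_s: 11.4
eef_pos: [533.9, 246.9, 149.4]
ee_rot: [-0.0, 0.874, 0.487, -0.0]
force: [0.5, -0.9, 1.0]
grip_width: 0.197
grip_force: 53.7
```

Emit:
{"api": "send_rows", "payload": {
  "targets": [
    [1, 0.0039, -0.0031, 0, 0, 0, 0],
    [1, 0.0039, -0.0031, 0, 0, 0, 0],
    [1, 0.0039, -0.0031, 0, 0, 0, 0],
    [1, 0.0039, -0.0031, 0, 0, 0, 0],
    [1, 0.0039, -0.0031, 0, 0, 0, 0],
    [1, 0.0039, -0.0031, 0, 0, 0, 0],
    [1, 0.0039, -0.0031, 0, 0, 0, 0],
    [1, 0.0039, -0.0031, 0, 0, 0, 0],
    [1, 0.0039, -0.0031, 0, 0, 0, 0],
    [1, 0.0039, -0.0031, 0, 0, 0, 0]
  ]
}}

```text
time_s: 12.65
eef_pos: [528.1, 296.4, 149.4]
ee_rot: [0.0, 0.874, 0.487, -0.0]
force: [-0.3, -1.6, 0.5]
grip_width: 0.198
grip_force: 53.7
```

```bash
python3 - <<'E'
from h import *
s=ctrl.sense()["eef_pos"]; v=s[:2]-[1,0]-np.array([535.9,222.2]); d=np.array([-.1193,.9929]); print("along",v@d,"side",v@[d[1],-d[0]])
c=ctrl.capture("scene"); delta([462.2,13.5,206],58.3)
save(cv2.resize(c["img"][140:240,400:520],None,fx=5,fy=5,interpolation=cv2.INTER_CUBIC),"s4.png")
E
```

```text
along 74.71003802056548 side 0.08587425404439268
t 12.7 pos [527.9 297.  149.4] yaw 58.28 tilt [-0.0001  0.0004] shift [-275.7   93.1  -56.7] turn -0.0
grip 0.202 53.662481904029846 F [-0.15  0.77 -0.58]
```

View pics/s4.png

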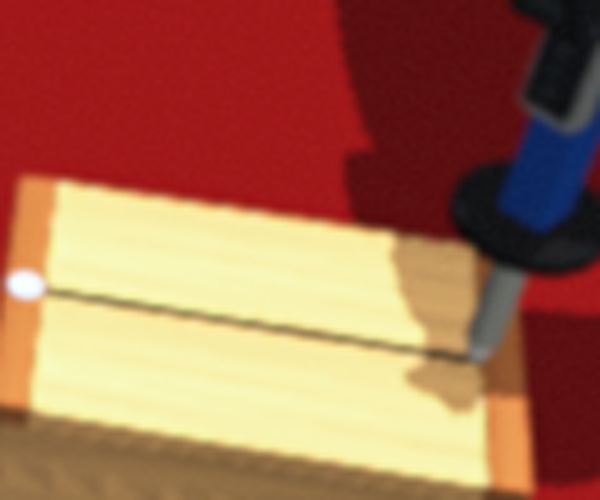

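The tip stands at the far end of the joint at crop (480,355). I lift straight up and return to above the stand.

Emit:
{"api": "send_rows", "payload": {
  "targets": [
    [1, 0, 0, 0, 0, 0, 0],
    [1, 0, 0, -0.006, 0, 0, 0],
    [1, 0, 0, -0.008, 0, 0, 0],
    [1, 0, 0, -0.012, 0, 0, 0],
    [1, 0, 0, -0.016, 0, 0, 0],
    [1, 0, 0, -0.016, 0, 0, 0],
    [1, -0.02, 0.007, 0, 0, 0, 0],
    [1, -0.038, 0.013, 0, 0, 0, 0],
    [1, -0.038, 0.013, 0, 0, 0, 0],
    [1, -0.038, 0.013, 0, 0, 0, 0]
  ]
}}

```text
time_s: 13.95
eef_pos: [496.5, 156.7, 208.3]
ee_rot: [0.0, 0.873, 0.487, 0.0]
force: [1.2, 0.3, -1.1]
grip_width: 0.197
grip_force: 53.5
```

Emit:
{"api": "send_rows", "payload": {
  "targets": [
    [1, -0.038, 0.013, 0, 0, 0, 0],
    [1, -0.038, 0.013, 0, 0, 0, 0],
    [1, -0.036, 0.012, 0, 0, 0, 0],
    [1, -0.02, 0.006, 0, 0, 0, 0],
    [1, -0.01, 0.003, 0, 0, 0, 0],
    [1, 0, 0, 0, 0, 0, 0],
    [1, 0, 0, 0, 0, 0, 0],
    [1, 0, 0, 0, 0, 0, 0],
    [1, 0, 0, 0, 0, 0, 0],
    [1, 0, 0, 0, 0, 0, 0]
  ]
}}

```text
time_s: 15.2
eef_pos: [462.0, 12.6, 207.4]
ee_rot: [-0.0, 0.873, 0.487, 0.0]
force: [0.5, -0.2, 0.2]
grip_width: 0.199
grip_force: 53.6
```

```bash
python3 - <<'E'
from h import *
delta([462.2,13.5,100.7],58.3)
s=ctrl.sense()["eef_pos"]
a=[]
for n in("scene","top"):
    c=ctrl.capture(n); print(n,"tip",proj(c,[s[0]-1,s[1],s[2]-95.7]),"hole",proj(c,[461.2,13.6,75]))
    k=c["img"][80:190,310:410] if n=="scene" else c["img"][220:330,240:340]
    a.append(cv2.resize(k,None,fx=4,fy=4,interpolation=cv2.INTER_CUBIC))
save(np.hstack(a),"s5.png")
E
```

```text
t 15.2 pos [462.   12.6 207.4] yaw 58.28 tilt [0. 0.] shift [  0.8  -0.3 106.7] turn -0.0
grip 0.199 53.55680286884308 F [ 0.47 -0.22  0.16]
scene tip [351.29882335 131.36636986] hole [350.52279494 146.93054036]
top tip [292.87370196 272.411258  ] hole [292.30410773 271.91703306]
```

View pics/s5.png

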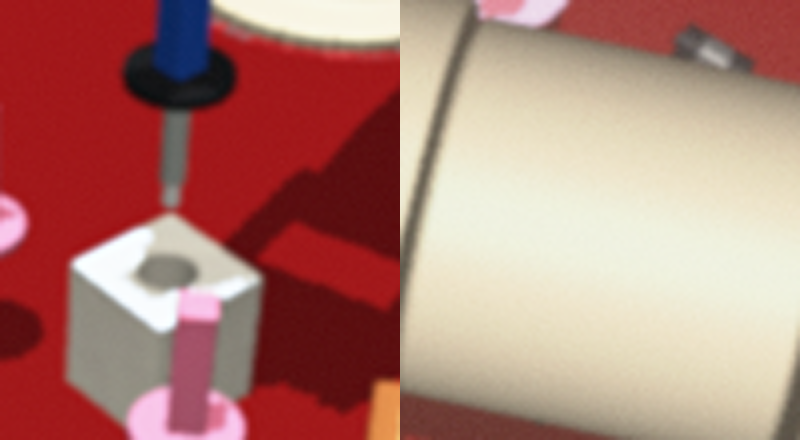

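The pen hangs upright with its tip at scene (353,131), and the hole centre is at (352,148). Both are offset the same way from prediction, so they are aligned. I lower it in.

Emit:
{"api": "send_rows", "payload": {
  "targets": [
    [1, 0.001, 0, 0.008, 0, 0, 0],
    [1, 0, 0, 0.014, 0, 0, 0],
    [1, 0, 0, 0.014, 0, 0, 0],
    [1, 0, 0, 0.014, 0, 0, 0],
    [1, 0, 0, 0.014, 0, 0, 0],
    [1, 0, 0, 0.014, 0, 0, 0],
    [1, 0, 0, 0.014, 0, 0, 0],
    [1, 0, 0, 0.01, 0, 0, 0],
    [1, 0, 0, 0.004, 0, 0, 0],
    [1, 0, 0, 0, 0, 0, 0]
  ]
}}

```text
time_s: 16.55
eef_pos: [462.6, 13.3, 101.4]
ee_rot: [0.0, 0.874, 0.487, 0.0]
force: [-0.0, -0.0, -0.1]
grip_width: 0.199
grip_force: 53.4
```

```bash
python3 -c "
from h import *
delta([462.2,13.5,100.7],58.3)"
```

```text
t 16.55 pos [462.6  13.3 101.4] yaw 58.26 tilt [ 0.0002 -0.    ] shift [-0.  -0.5  0.7] turn -0.001
grip 0.199 53.44132661819458 F [-0.02 -0.01 -0.14]
```

Emit:
{"api": "send_rows", "payload": {
  "targets": [
    [1, 0, 0, 0.0005, 0, 0, 0],
    [0.5, 0, 0, 0, 0, 0, 0],
    [0.2, 0, 0, 0, 0, 0, 0],
    [-0.3, 0, 0, 0, 0, 0, 0],
    [-1, 0, 0, 0, 0, 0, 0],
    [-1, 0, 0, 0, 0, 0, 0],
    [-1, 0, 0, 0, 0, 0, 0],
    [-1, 0, 0, -0.01, 0, 0, 0],
    [-1, 0, 0, -0.02, 0, 0, 0],
    [-1, 0, 0, -0.02, 0, 0, 0]
  ]
}}

```text
time_s: 17.8
eef_pos: [462.6, 13.3, 152.1]
ee_rot: [0.0, 0.874, 0.487, 0.0]
force: [0.5, -0.2, 0.1]
grip_width: 1.004
grip_force: 0.0
```

Emit:
{"api": "send_rows", "payload": {
  "targets": [
    [-1, 0, 0, -0.03, 0, 0, 0],
    [-1, 0, 0, -0.03, 0, 0, 0],
    [-1, 0, 0, -0.03, 0, 0, 0],
    [-1, 0, 0, 0, 0, 0, 0],
    [-1, 0, 0, 0, 0, 0, 0],
    [-1, 0, 0, 0, 0, 0, 0],
    [-1, 0, 0, 0, 0, 0, 0],
    [-1, 0, 0, 0, 0, 0, 0],
    [-1, 0, 0, 0, 0, 0, 0],
    [-1, 0, 0, 0, 0, 0, 0]
  ]
}}

```text
time_s: 19.05
eef_pos: [462.5, 13.3, 240.9]
ee_rot: [-0.0, 0.874, 0.487, -0.0]
force: [0.3, -0.5, 0.4]
grip_width: 1.0
grip_force: 0.0
```

```bash
python3 - <<'E'
from h import *
delta([462.2,13.5,100.7],58.3)
c=ctrl.capture("scene"); print("top",proj(c,[461.2,13.6,150]),"hole",proj(c,[461.2,13.6,75]))
save(cv2.resize(c["img"][60:200,290:430],None,fx=4,fy=4,interpolation=cv2.INTER_CUBIC),"s6.png")
E
```

```text
t 19.05 pos [462.5  13.3 240.9] yaw 58.26 tilt [-0.0001  0.    ] shift [  0.   -0.4 140.2] turn -0.001
grip 1.0 0.0 F [ 0.34 -0.46  0.4 ]
top [353.15976548 114.47019712] hole [350.52279494 146.93054036]
```

View pics/s6.png

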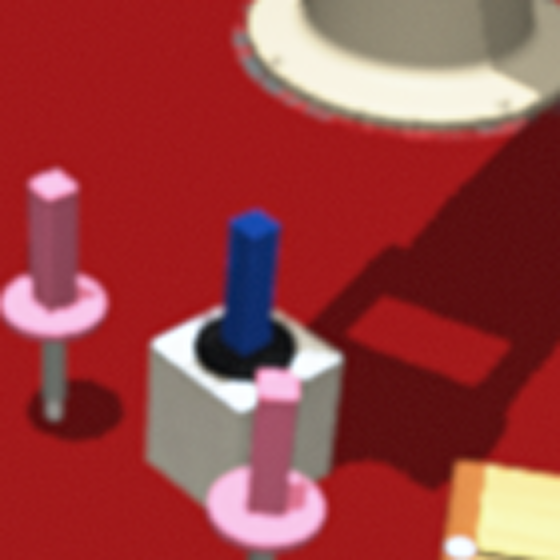

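The blue pen stands upright in the stand, its disc on the block at crop (245,348). The gripper is clear, so I hand in.

```bash
python3 -c "
from rig import ctrl
print(ctrl.finish_job())"
```

```text
the job is handed in; nothing more can be done
None
```

I traced the pine chest's middle joint from the stud end to the far end in one light pass at about 4 cm/s, stood the pen back in its stand, let go and handed the job in at about 19 s; the hand-in gave no verdict.

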